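# Check the sterilizer's door seal with its lever and note the travel

### The job

Check the door seal of the UV sterilizer: swing the blue seal lever on its top until the resistance clearly firms up, without forcing it further, and let go so that it stays clamped there. Then note how far it travelled by setting the red wear marker in line with the lever's pointer, without disturbing the things standing about.

Things in the scene. Friction and masses are not known exactly. Their poses are not given: they have to be found in the camera images.
- cabinet: White UV sterilizer cabinet fixed on the counter, 240 (x) x 340 (y) x 220 mm high, clear pull-down door on its -x side (front, towards robot). Origin: centre of its underside. On its top: a grey drum, 96 mm across, 30 mm high, about whose upright axis lever and marker turn, and an arc of scale strokes near its +y side. Pressing the lever with more than 20 N damages the seal.
- pivot (a point): Point on the top face of the cabinet, on the upright axis of the drum, about which both lever and marker turn. Axes as the cabinet's.
- lever (a joint): Angle of the blue lever, rad, growing counter-clockwise from above; 0 (open) is 0.45 rad clockwise of the cabinet's y axis, end stop 1.0. Swings with 3.5 N at the handle, stays where left. Somewhere in 0.35 to 0.75, unseen, new each time, it meets the seal: resistance jumps to 6 N, then climbs 2.5 N per mm. Let go, it springs back to that firm point, clamped; pulling it back unclamps.
- lever_handle (a point): Centre of the lever's upright blue paddle, 12 (lever x) x 40 (lever y) x 60 mm high, on the cabinet's -y side, 125 mm from the axis along the lever's -y, 58 mm above the cabinet's top. Axes turn with the lever: it is pressed towards its +x (to the cabinet's back). Its other end (+y) is a thin blue pointer reaching 81 mm past the axis, 33 to 39 mm above the top.
- marker (a joint): Angle of the red wear marker, rad, about the same axis with the same zero and direction as the lever, range 0 to 1.0: equal values mean that it is in line with the lever's pointer. It starts between 0 and 0.2, slides with about 1.5 N at its grip and stays where it is left. Lever and marker do not touch each other.
- marker_grip (a point): On the upright red grip of the marker, cabinet's +y side: grip 14 mm (marker x, the sliding direction) by 18 mm (marker y), 105 mm from the axis along the marker's +y; this point is 46 mm above the cabinet's top, the grip reaches from 12 to 62 mm above it, on a foot 20 x 30 mm. Axes turn with the marker.
- nipple: Bystander: pink bottle nipple, 46 mm across, 43 mm high, upright on the rear part of the cabinet's top. Origin: centre of its underside.
- bottle_a: Bystander: clear bottle with white cap, 54 mm across, 123 mm high, in a white rack to the left of the cabinet. Origin: centre of its underside.
- bottle_b: Bystander: the second bottle, alike, in the same rack.
- ramekin: Bystander: white ceramic ramekin, 84 mm across, 45 mm high. Origin: centre of its underside.
- mug: Bystander: blue mug, 80 mm across, 90 mm high. Origin: centre of its underside.
- spoon: Bystander: steel spoon, 160 mm long, lying on the counter. Origin: on its underside, near the middle.

How it is judged:
By the outcome, as a careful person would: the job done as asked, in the order asked, and still so for the second after the job is handed in, with the robot touching nothing.
It also fails if it takes over 72 s, if anything falls off the work surface, if the arm or the gripper's body presses on something with over 40 N, if the wrist force passes 120 N, or if a joint passes its speed limit or range.

### The arm

A 7-joint arm with a two-finger parallel gripper is mounted at the origin on the work surface. World frame = base frame: x ahead of the robot, y to its left, z up, the work surface at z = 0. Lengths are in m, angles in rad, forces in N, time in s.
With the tool pointing down it reaches from about 0.4 to 0.875 m from the base axis. Payload 19.3 kg.
Tool frame: the origin (TCP) lies between the finger pads; the fingertips stand 8 mm ahead of it and the grasp point (between the pads) lies 11 mm behind it (r.finger_overhang is the distance from the TCP to the fingertips, in m); z points along the fingers, y is the line along which they close (so a half turn about z gives the same grasp; the last joint's range is limited). The gripper opens to 85 mm and grips with 20 to 120 N. Pads are 22 mm wide; open, the fingers measure 114 mm over their backs; the gripper's body (76 mm by 85 mm) begins 54 mm behind the grasp point. The pads swing forward as they close: fully open they stand 13 mm farther back than shut.
Start: joints at [1.129, 0.521, -0.036, 1.599, 0.021, 1.021, -0.113], TCP at [0.227, -0.582, 0.239] pointing down, gripper open.
Joint ranges: [-2.91, 2.91], [-0.3, 2.13], [-1.5, 1.42], [0.17, 2.43], [-1.26, 4.41], [0.16, 1.93], [-2.52, 2.52]. Speed limits (rad/s): [1.89, 1.89, 2.39, 2.39, 3.01, 3.01, 3.01].

### API

Orientations are given as a unit quaternion [w, x, y, z].
In Python, from rig import r gives the robot as it stands.
- The arm moves only by the tool drive_tool, never from a script. Its argument "series" is one flat list of numbers, 5 for each row, row after row: the shift along the tool's x, y, z each as a share of 0.4 m, from -1 to 1, then the turn about the tool's z as a share of 30 degrees, from -1 to 1, then the gripper command: -1 is fully open, 1 is shut, values between are in proportion. A call has 1 to 5 rows; each row is the pose to reach, as a shift and turn from the pose commanded when the call began, along the tool's axes at that moment; what a row does not reach only later rows make up. A row lasts 1/12 s, in which the tool goes at most 41.7 mm and 7.16 degrees, less where a joint would pass 70% of its speed; a pose out of reach is approached as far as the arm can. A call with a number of a shift or a turn outside -1 to 1 is refused whole. A call with a gripper value outside its range is refused whole. The fingers move at their own pace and stop on an object; the grip force is fixed at half the most. Time passes only in rows, so rows that repeat a pose let the fingers close. It gives the time, the measured TCP pose, the force, the opening and the grip force at its end, in the units of the state.
- r.observe(): the state, without advancing time (a new reading comes with each control period).
- r.capture(name): name is "scene" or "top" or "wrist"; returns a dict with "frame" (420x560x3 uint8, blue, green, red), "K" (3x3 intrinsics, pixels), "distortion" ([k1, k2, p1, p2, k3] as OpenCV has them; the pictures are not rectified), "rvec" (rotation vector, rad) and "tvec" (3), from world to camera coordinates, as OpenCV has them. Camera axes: x right, y down, z forward; pixel columns grow to the right and rows downward; lengths in m; the calibration is good to about 2 mm. A picture is of the moment at which its call begins. There is no depth.
- r.close_job(): hands the job in; it is judged then, once.
The state is a dict: "time": time; "q": joint angles; "dq": joint speeds; "effort": joint torques, N m; "position": TCP position; "tool_rot": TCP orientation; "ft_force": force on the tool from outside, world axes, zero at the start; "moment": the same for the moment, N m; "opening": finger opening in m; "gripper_force": force on a finger pad.
Only numpy, scipy, OpenCV 4.12 (cv2) and the standard library are available. Lean on these libraries where they do the work, as an engineer would, in place of code of your own. Each camera call takes 0.05 s, during which the arm holds its last target. There are 200 camera calls.

## Working session

There is one attempt and no reset: what is moved stays moved. The work goes in short steps, Python scripts to look and compute and a tool call to move; the robot and the scene stay as the last step left them, time stands still between calls to the robot, and variables do not carry over. Pictures are saved under pics/ and viewed, at most 10 in all, crops included, and the job is handed in when it is done.

Besides the shell and the picture viewer there is one more tool, called after "Emit:" as a command line: name --argument value ..., lists and objects as JSON in quotes. drive_tool: Moves the arm, as the interface text tells. Shift numbers are shares of 0.4 m and turn numbers shares of 30 degrees, none past 1 either way. Its arguments: {"type":"object","properties":{"series":{"type":"array","items":{"type":"number","minimum":-1,"maximum":1}}},"required":["series"]}

```bash
mkdir -p pics; ls; python3 - <<'E'
from rig import r
import cv2
print(r.observe())
for n in("scene","top"):
    c=r.capture(n); cv2.imwrite(f"pics/{n}0.png",c["frame"]); print(n,c["K"],c["rvec"],c["tvec"],c["distortion"])
E
```

```text
pics
{'time': 0.0, 'q': array([ 1.12881632,  0.52201929, -0.0363161 ,  1.59996944,  0.02117563,
        1.02109111, -0.11278772]), 'dq': array([ 1.17319525e-04,  9.96702680e-04, -4.65798412e-04, -1.61670426e-03,
        3.04958992e-04,  4.60665737e-04,  3.16964185e-05]), 'effort': array([ 1.27538580e-03, -9.27122927e+01,  1.98049307e+00, -3.69928086e+01,
        1.80504424e-02,  8.26178351e-03,  8.40428152e-05]), 'position': array([ 0.22690209, -0.582026  ,  0.23873636]), 'tool_rot': array([-5.35461744e-04,  9.82773933e-01,  1.84810963e-01, -1.32460992e-04]), 'ft_force': array([ 0.32670571,  0.11689218, -0.45785757]), 'moment': array([ 0.00160572, -0.01976946, -0.00614166]), 'gripper_force': 0.0, 'opening': 0.08533246575830476}
scene [[447.94011342   0.         274.69328577]
 [  0.         447.94011342 202.72460045]
 [  0.           0.           1.        ]] [ 2.08123279  1.6572936  -0.49413652] [-0.11180568 -0.28909163  1.63586376] [-0.0719776  0.         0.         0.         0.       ]
top [[512.81688931   0.         284.6553711 ]
 [  0.         512.81688931 204.57041828]
 [  0.           0.           1.        ]] [ 2.14989631 -2.1519676   0.11507112] [0.01648279 0.51342086 1.86671546] [-0.08589148  0.          0.          0.          0.        ]
```

View pics/scene0.png

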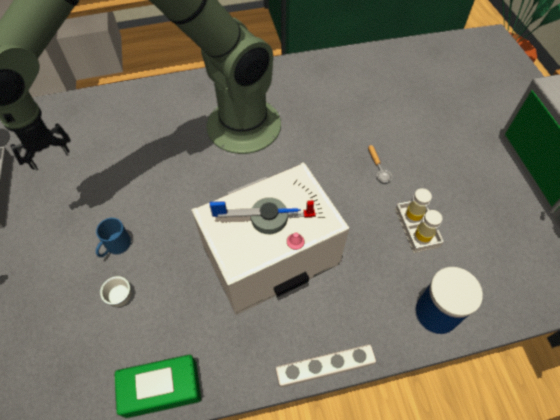

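View pics/top0.png

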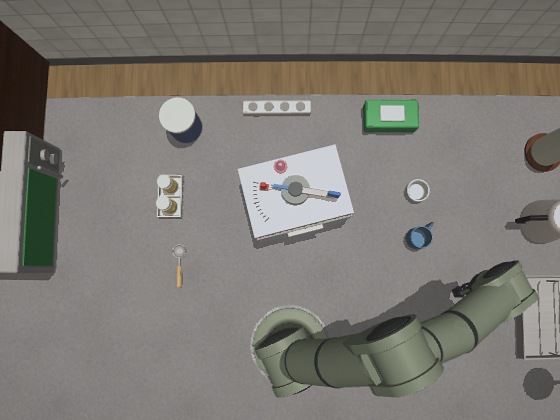

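The scene view shows the paddle at about (218,208), the drum at (268,212) and the red grip at (310,208). The top view shows the paddle at (335,194), the drum at (296,190), the red grip at (264,186) and the nipple at (280,166). Next I'll measure these.

```bash
cat > h.py <<'E'
import cv2, numpy as np
from rig import r
def ray(c,uv,z):
    uv=np.array(uv,float).reshape(-1,1,2)
    p=cv2.undistortPoints(uv,c["K"],c["distortion"]).reshape(-1,2)
    R=cv2.Rodrigues(np.array(c["rvec"],float))[0]; t=np.array(c["tvec"],float).ravel()
    o=-R.T@t; d=np.c_[p,np.ones(len(p))]@R
    return o+d*((z-o[2])/d[:,2])[:,None]
def proj(c,P):
    return cv2.projectPoints(np.array(P,float).reshape(-1,1,3),np.array(c["rvec"],float),np.array(c["tvec"],float),c["K"],np.array(c["distortion"],float))[0].reshape(-1,2)
def blobs(c,kind,amin=4):
    h=cv2.cvtColor(c["frame"],cv2.COLOR_BGR2HSV); H,S,V=cv2.split(h)
    m={"blue":(H>100)&(H<125)&(S>140)&(V>60),"red":((H<6)|(H>174))&(S>190)&(V>80),
       "pink":((H<12)|(H>165))&(S>70)&(S<190)&(V>120),"white":(S<40)&(V>185)}[kind].astype(np.uint8)
    n,l,s,cen=cv2.connectedComponentsWithStats(m)
    return m,[(s[i].tolist(),cen[i].round(1).tolist(),i) for i in range(1,n) if s[i][4]>=amin],l
E
python3 - <<'E'
from h import *
for n in("scene","top"):
    c=r.capture(n)
    for k in("blue","red","pink","white"):
        m,b,l=blobs(c,k); b=sorted(b,key=lambda x:-x[0][4])[:6]
        print(n,k,[(x[0],x[1]) for x in b])
        if k=="white":
            for s,cen,i in b:
                if abs(cen[0]-(270 if n=="scene" else 296))<30 and abs(cen[1]-(220 if n=="scene" else 190))<40:
                    pts=cv2.findContours((l==i).astype(np.uint8),cv2.RETR_EXTERNAL,cv2.CHAIN_APPROX_NONE)[0][0]
                    hull=cv2.convexHull(pts); 
                    for e in (6,10,15):
                        q=cv2.approxPolyDP(hull,e,True).reshape(-1,2); print(e,q.tolist(),ray(c,q,.22)[:,:2].round(4).tolist())
    g=cv2.resize(c["frame"][130:310,180:370] if n=="scene" else c["frame"][130:250,220:370],None,fx=4 if n=="top" else 3,fy=4 if n=="top" else 3,interpolation=cv2.INTER_CUBIC)
    cv2.imwrite(f"pics/{n}1.png",g)
E
```

```text
scene blue [([99, 219, 24, 34, 287], [113.3, 235.1]), ([210, 202, 16, 14, 174], [217.6, 207.7]), ([278, 209, 20, 4, 67], [286.6, 210.2]), ([434, 330, 4, 3, 6], [435.7, 330.8]), ([447, 319, 2, 5, 5], [447.2, 321.0]), ([105, 220, 3, 2, 4], [106.2, 220.5])]
scene red [([304, 201, 11, 16, 110], [309.4, 209.7])]
scene pink [([287, 233, 18, 17, 224], [295.2, 240.9]), ([303, 200, 13, 18, 54], [309.4, 209.3]), ([524, 51, 6, 6, 13], [526.2, 53.4]), ([516, 41, 4, 5, 9], [517.8, 42.6])]
scene white [([192, 163, 157, 122, 8023], [267.9, 223.5]), ([432, 267, 51, 48, 1884], [456.7, 290.5]), ([277, 345, 98, 40, 1114], [325.0, 365.0]), ([136, 368, 37, 31, 855], [153.7, 383.0]), ([100, 276, 30, 28, 397], [116.6, 291.4]), ([426, 209, 16, 16, 191], [433.4, 216.7])]
6 [[304, 163], [348, 228], [228, 284], [192, 209]] [[0.3865, 0.1137], [0.6147, 0.17], [0.6964, -0.1556], [0.4667, -0.2133]]
10 [[304, 163], [348, 228], [228, 284], [192, 209]] [[0.3865, 0.1137], [0.6147, 0.17], [0.6964, -0.1556], [0.4667, -0.2133]]
15 [[304, 163], [348, 228], [228, 284], [192, 209]] [[0.3865, 0.1137], [0.6147, 0.17], [0.6964, -0.1556], [0.4667, -0.2133]]
top blue [([329, 192, 11, 4, 20], [334.0, 193.2])]
top red []
top pink [([275, 160, 12, 13, 119], [280.3, 166.3]), ([259, 182, 10, 8, 43], [263.8, 185.1])]
top white [([238, 145, 116, 93, 5920], [295.2, 191.1]), ([159, 98, 36, 34, 957], [176.3, 114.4]), ([156, 175, 26, 42, 510], [167.2, 194.8]), ([243, 101, 68, 12, 472], [276.0, 106.4]), ([381, 106, 23, 15, 332], [392.2, 112.7]), ([408, 184, 16, 17, 195], [415.4, 191.8])]
6 [[335, 145], [353, 212], [255, 237], [238, 169]] [[0.6929, -0.1572], [0.4649, -0.2141], [0.3823, 0.1113], [0.6113, 0.1702]]
10 [[335, 145], [353, 212], [255, 237], [238, 169]] [[0.6929, -0.1572], [0.4649, -0.2141], [0.3823, 0.1113], [0.6113, 0.1702]]
15 [[335, 145], [353, 212], [255, 237], [238, 169]] [[0.6929, -0.1572], [0.4649, -0.2141], [0.3823, 0.1113], [0.6113, 0.1702]]
```

View pics/top1.png

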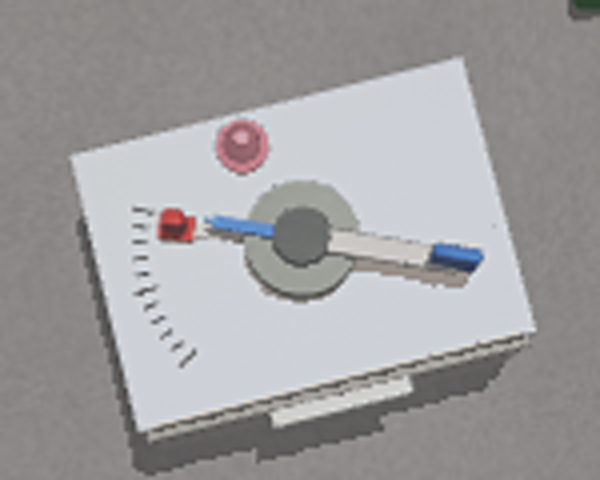

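View pics/scene1.png

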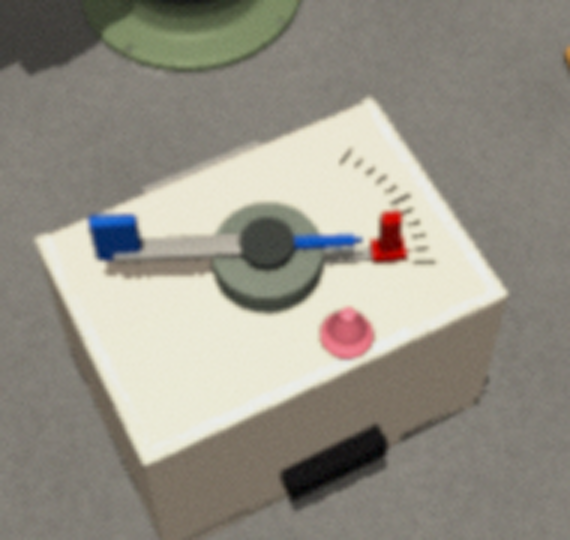

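The crops show the paddle at crop (456,256) in the top view, the drum at (302,240) and the red grip at (175,222). The nipple is at (242,145), behind the marker.

```bash
cat >> h.py <<'E'
from scipy.spatial.transform import Rotation as Ro
def toolR():
    q=r.observe()["tool_rot"]; return Ro.from_quat([q[1],q[2],q[3],q[0]])
def to(P,ang):
    """print shift in tool axes (shares) and turn share to reach TCP P with tool-x heading ang (rad)"""
    o=r.observe(); R=toolR().as_matrix(); d=R.T@(np.array(P)-o["position"])
    h=np.arctan2(R[1,0],R[0,0]); t=-np.degrees((ang-h+np.pi)%(2*np.pi)-np.pi)
    print("shift share",(d/.4).round(4),"mm",(d*1e3).round(1),"turn share",round(t/30,3),"heading",round(h,3))
def drum(c):
    im=c["frame"]; h=cv2.cvtColor(im,cv2.COLOR_BGR2HSV)
    return h
E
python3 - <<'E'
from h import *
c=r.capture("wrist"); R=cv2.Rodrigues(np.array(c["rvec"],float))[0]; o=-R.T@np.array(c["tvec"],float).ravel()
T=toolR().as_matrix(); p=r.observe()["position"]
print("cam in tool",T.T@(o-p),"\nview dir in tool",T.T@R[2],"img x in tool",T.T@R[0],c["K"][0,0])
for n,px in(("top",(295.5,190)),("scene",(269,213))):
    c=r.capture(n); f=c["frame"]; h=cv2.cvtColor(f,cv2.COLOR_BGR2HSV)
    for d in [(0,0),(14,0),(-14,0),(0,12),(0,-12),(0,-8)]:
        u,v=int(px[0]+d[0]),int(px[1]+d[1]); print(n,u,v,h[v,u])
    print(ray(c,[px],.25))
c=r.capture("top"); print("paddle top",ray(c,[(334,193.2)],.308)," grip",ray(c,[(263.8,185.1)],.27),"nip",ray(c,[(280.3,166.3)],.25))
c=r.capture("scene"); print("paddle",ray(c,[(217.6,207.7)],.285)," grip",ray(c,[(309.4,209.7)],.255),"nip",ray(c,[(295.2,240.9)],.25))
E
```

```text
cam in tool [ 0.07321246  0.00099623 -0.13593047] 
view dir in tool [-2.85522212e-01 -7.38746747e-04  9.58371807e-01] img x in tool [-6.95893021e-04  9.99999599e-01  5.63511501e-04] 336.8396117170559
top 295 190 [ 60   2 111]
top 309 190 [ 17  11 203]
top 281 190 [ 39  12 155]
top 295 202 [ 39  11 163]
top 295 178 [ 43  11 161]
top 295 182 [ 60   7 113]
[[ 0.53469278 -0.02302475  0.25      ]]
scene 269 213 [43 25 70]
scene 283 213 [ 93  26 118]
scene 255 213 [ 19  23 179]
scene 269 225 [ 39  34 142]
scene 269 201 [ 41  37 132]
scene 269 205 [47 26 68]
[[ 0.5427367  -0.02091021  0.25      ]]
paddle top [[ 0.51538383 -0.14451759  0.308     ]]  grip [[0.54801434 0.08009146 0.27      ]] nip [[0.61402489 0.02698123 0.25      ]]
paddle [[ 0.51986974 -0.1452745   0.285     ]]  grip [[0.55941291 0.08043385 0.255     ]] nip [[0.63510309 0.02433073 0.25      ]]
```

```bash
python3 -c "
from h import *
to((.535,-.03,.45),0.2)"
```

```text
shift share [ 1.2189 -1.0068 -0.5268] mm [ 487.6 -402.7 -210.7] turn share 0.328 heading 0.372
```

Emit:
drive_tool --series '[0.37,-0.305,-0.16,0,1,0.37,-0.305,-0.16,0,1,0.37,-0.305,-0.16,0,1,0.37,-0.305,-0.16,0,1,0.37,-0.305,-0.16,0,1]'

```text
time: 0.87
position: [0.3217, -0.4126, 0.3043]
tool_rot: [0.0, 0.983, 0.185, 0.0]
ft_force: [0.6, -0.7, 0.8]
opening: 0.0257
gripper_force: 0.0
```

Emit:
drive_tool --series '[0.37,-0.305,-0.16,0,1,0.37,-0.305,-0.16,0,1,0.37,-0.305,-0.16,0,1,0.37,-0.305,-0.16,0,1,0.37,-0.305,-0.16,0,1]'

```text
time: 1.28
position: [0.4151, -0.2449, 0.3685]
tool_rot: [0.0, 0.983, 0.185, 0.0]
ft_force: [1.1, -1.2, -0.5]
opening: 0.0001
gripper_force: 0.0
```

Emit:
drive_tool --series '[0.37,-0.305,-0.16,0,1,0.37,-0.305,-0.16,0,1,0.37,-0.305,-0.16,0,1,0.37,-0.305,-0.16,0,1,0.37,-0.305,-0.16,0,1]'

```text
time: 1.7
position: [0.5085, -0.0774, 0.4325]
tool_rot: [0.0, 0.983, 0.185, 0.001]
ft_force: [1.1, -0.6, -0.0]
opening: -0.0002
gripper_force: 0.0
```

Emit:
drive_tool --series '[0.109,-0.092,-0.047,0.33,1,0.109,-0.092,-0.047,0.33,1,0.109,-0.092,-0.047,0.33,1,0.109,-0.092,-0.047,0.33,1]'

```text
time: 2.03
position: [0.5353, -0.0288, 0.4501]
tool_rot: [-0.0, 0.995, 0.101, 0.0]
ft_force: [-0.2, -0.1, -0.7]
opening: 0.0002
gripper_force: 0.0
```

```bash
python3 -c "
from h import *
c=r.capture('wrist'); cv2.imwrite('pics/w0.png',c['frame']); to((.535,-.03,.45),0.2)
print(r.observe()['time'],proj(c,[(.539,-.022,.25),(.514,-.1445,.308)]))"
```

```text
shift share [ 0.0002  0.0001 -0.0003] mm [ 0.1  0.  -0.1] turn share 0.0 heading 0.2
2.0833 [[276.52797888 177.24385857]
 [405.11989474 244.4526486 ]]
```

View pics/w0.png

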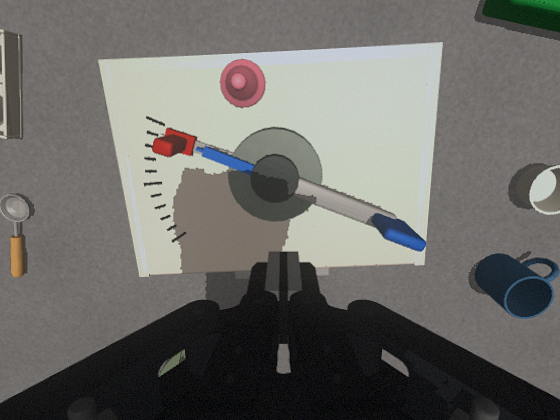

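The wrist view shows the drum spanning u 229–322 and v 127–221, the dark cap at (275,178) and the blue pointer from (200,152) to (255,172). The paddle is at (400,232), the red grip top at (163,146) and the nipple at (242,83).

```bash
python3 - <<'E'
from h import *
c=r.capture('wrist'); f=c['frame']; 
V=cv2.cvtColor(f,cv2.COLOR_BGR2HSV)[:,:,2].astype(int)
print("col276",[ (v,V[v,262]) for v in list(range(120,140,2))+list(range(212,230,2))])
print("row180",[(u,V[180,u]) for u in list(range(222,240,2))], [(u,V[165,u]) for u in range(312,330,2)])
a=ray(c,[(276,127)],.22)[0]; b=ray(c,[(276,221)],.25)[0]; l=ray(c,[(229,176)],.25)[0]; rr=ray(c,[(322,174)],.25)[0]
print(a,b,(a+b)/2,l,rr,(l+rr)/2)
m,bl,lab=blobs(c,"blue",30); print([(x[0],x[1]) for x in bl])
for s,cen,i in bl:
    ys,xs=np.where(lab==i)
    if cen[0]<280 and cen[0]>180:
        P=ray(c,np.c_[xs,ys],.259)[:,:2]; vx,vy,x0,y0=cv2.fitLine(P.astype(np.float32),cv2.DIST_L2,0,.01,.01).ravel(); print("pointer dir",vx,vy,x0,y0,"heading from y",np.arctan2(-vx,vy) if vy>0 else np.arctan2(vx,-vy))
m,bl,lab=blobs(c,"red",30); print([(x[0],x[1]) for x in bl])
t=ray(c,[(163,146)],.282); print("grip top",t)
n=ray(c,[(242,83)],.24);print("nip",n)
# corners
print(ray(c,[(100,60),(441,43),(425,264),(143,276)],.22))
E
```

```text
col276 [(120, np.int64(203)), (122, np.int64(203)), (124, np.int64(203)), (126, np.int64(210)), (128, np.int64(65)), (130, np.int64(131)), (132, np.int64(138)), (134, np.int64(137)), (136, np.int64(137)), (138, np.int64(133)), (212, np.int64(70)), (214, np.int64(76)), (216, np.int64(75)), (218, np.int64(72)), (220, np.int64(125)), (222, np.int64(122)), (224, np.int64(123)), (226, np.int64(124)), (228, np.int64(123))]
row180 [(222, np.int64(126)), (224, np.int64(125)), (226, np.int64(115)), (228, np.int64(74)), (230, np.int64(77)), (232, np.int64(75)), (234, np.int64(76)), (236, np.int64(76)), (238, np.int64(78))] [(312, np.int64(138)), (314, np.int64(137)), (316, np.int64(136)), (318, np.int64(134)), (320, np.int64(164)), (322, np.int64(204)), (324, np.int64(204)), (326, np.int64(203)), (328, np.int64(206))]
[ 0.58528479 -0.01299062  0.22      ] [ 0.49246625 -0.03179354  0.25      ] [ 0.53887552 -0.02239208  0.235     ] [0.53026026 0.02407736 0.25      ] [ 0.5509226  -0.06769985  0.25      ] [ 0.54059143 -0.02181124  0.25      ]
[([195, 146, 58, 28, 551], [225.4, 158.9]), ([383, 227, 42, 23, 489], [403.9, 238.1])]
pointer dir 0.16966619 0.9855016 0.5482869 0.028949428 heading from y -0.17049094
[]
grip top [[0.55272074 0.08187841 0.282     ]]
nip [[0.6203686 0.0268213 0.24     ]]
[[ 0.6137087   0.17092985  0.22      ]
 [ 0.69570996 -0.15650517  0.22      ]
 [ 0.46443028 -0.21715106  0.22      ]
 [ 0.38206804  0.11005621  0.22      ]]
```

```bash
cat >> h.py <<'E'
piv=np.array([.5395,-.022]); Z0=-.203
def lp(h,xo,yo=-.125,z=.276):
    c,s=np.cos(h),np.sin(h); p=piv+np.array([c*xo-s*yo,s*xo+c*yo]); to((*p,z),h)
E
python3 -c "
from h import *
lp(-.18,-.035,z=.45);lp(-.18,-.035)"
```

```text
shift share [-0.1809  0.2392 -0.0003] mm [-72.3  95.7  -0.1] turn share 0.724 heading 0.199
shift share [-0.1806  0.2391  0.4347] mm [-72.2  95.6 173.9] turn share 0.724 heading 0.199
```

Emit:
drive_tool --series '[-0.18,0.24,0,0.72,1,-0.18,0.24,0,0.72,1,-0.18,0.24,0.05,0.72,1,-0.18,0.24,0.1,0.72,1,-0.18,0.24,0.2,0.72,1]'

```text
time: 2.55
position: [0.483, -0.1416, 0.3721]
tool_rot: [0.001, 0.996, -0.092, 0.003]
ft_force: [2.6, 0.7, -0.3]
opening: 0.0004
gripper_force: 0.0
```

Emit:
drive_tool --series '[0,0,0.1,0,1,0,0,0.2,0,1,0,0,0.235,0,1,0,0,0.235,0,1,0,0,0.235,0,1]'

```text
time: 2.97
position: [0.483, -0.139, 0.2764]
tool_rot: [0.0, 0.996, -0.089, -0.0]
ft_force: [0.9, -0.0, 1.6]
opening: -0.0001
gripper_force: 0.0
```

```bash
python3 -c "
from h import *
print(r.observe()['position'],r.observe()['ft_force']);lp(-.18,-.035);lp(-.18,-.017);lp(.12,-.017)
c=r.capture('wrist'); cv2.imwrite('pics/w1.png',c['frame'])"
```

```text
[ 0.48299152 -0.13902366  0.27636062] [ 0.87670722 -0.02781984  1.59634143]
shift share [-0.0009 -0.0006  0.0009] mm [-0.4 -0.3  0.4] turn share 0.002 heading -0.179
shift share [ 0.0441 -0.0006  0.0009] mm [17.6 -0.2  0.3] turn share 0.002 heading -0.179
shift share [ 0.1384 -0.0019  0.0008] mm [55.3 -0.8  0.3] turn share -0.571 heading -0.179
```

View pics/w1.png

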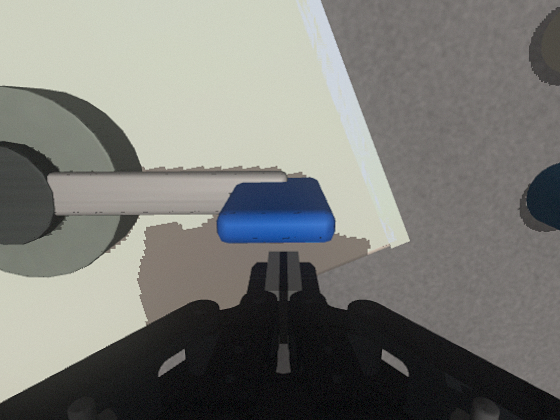

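The view shows the paddle at (277,210) squared up to the shut fingertips at (283,260). I'll make contact and swing it.

Emit:
drive_tool --series '[0.02,0,0,0,1,0.035,0,0,0,1,0.044,0,0,0,1,0.044,0,0,0,1]'

```text
time: 3.35
position: [0.5021, -0.1417, 0.277]
tool_rot: [0.0, 0.996, -0.089, 0.001]
ft_force: [1.8, -1.0, 6.2]
opening: -0.0001
gripper_force: 0.0
```

Emit:
drive_tool --series '[0.0063,0.0005,0,-0.038,1,0.0126,0.001,0,-0.076,1,0.0189,0.0015,0,-0.114,1,0.0252,0.002,0,-0.153,1,0.0314,0.0027,0,-0.191,1]'

```text
time: 3.77
position: [0.5134, -0.1446, 0.2769]
tool_rot: [0.0, 0.999, -0.038, 0.0]
ft_force: [-3.6, 2.6, 8.3]
opening: -0.0003
gripper_force: 3.4
```

Emit:
drive_tool --series '[0.0063,0.0005,0,-0.038,1,0.0126,0.001,0,-0.076,1,0.0189,0.0015,0,-0.114,1,0.0252,0.002,0,-0.153,1,0.0314,0.0027,0,-0.191,1]'

```text
time: 4.18
position: [0.5259, -0.1465, 0.2769]
tool_rot: [-0.0, 1.0, 0.012, 0.0]
ft_force: [-3.5, 2.9, 7.7]
opening: -0.0002
gripper_force: 3.2
```

```bash
python3 -c "
from h import *
o=r.observe();print(o['position'],o['ft_force'],toolR().inv().apply(o['ft_force']));lp(0.03,-.017);lp(.13,-.017)
"
```

```text
[ 0.5259074  -0.14652742  0.27691348] [-3.49433752  2.90279998  7.6918586 ] [-3.41997054 -2.98363406 -7.6943525 ]
shift share [0.0008 0.0023 0.0023] mm [0.3 0.9 0.9] turn share -0.013 heading 0.023
shift share [0.0322 0.0048 0.0023] mm [12.9  1.9  0.9] turn share -0.204 heading 0.023
```

Emit:
drive_tool --series '[0,0,-0.008,0,1,0,0,-0.015,0,1,0,0,-0.015,0,1]'

```text
time: 4.43
position: [0.5257, -0.1468, 0.2829]
tool_rot: [0.0, 1.0, 0.011, 0.001]
ft_force: [-0.2, -1.0, 0.6]
opening: -0.0001
gripper_force: 0.0
```

```bash
python3 -c "
from h import *
o=r.observe();print(o['position'],toolR().inv().apply(o['ft_force']),o['moment']);lp(.02,-.017);lp(.12,-.017)
"
```

```text
[ 0.52573462 -0.1468132   0.28285649] [-0.25540749  0.97902715 -0.59203698] [-0.00312926  0.00302452 -0.04723146]
shift share [-0.0019  0.0012  0.0171] mm [-0.7  0.5  6.9] turn share 0.003 heading 0.021
shift share [0.0295 0.0039 0.0172] mm [11.8  1.6  6.9] turn share -0.188 heading 0.021
```

```bash
python3 -c "
from h import *
c=r.capture('wrist'); f=c['frame'].copy()
s=r.capture('scene')['frame'][160:260,180:330]; s=cv2.resize(s,None,fx=3.7,fy=3.7,interpolation=cv2.INTER_CUBIC)
f=np.hstack([cv2.resize(f[100:330,120:400],None,fx=.85,fy=.85),cv2.resize(s,None,fx=.95,fy=.95)[:195+150]] ) if 0 else None
a=cv2.resize(c['frame'][100:330,150:400],(400,368)); b=cv2.resize(s,(400,267)); b=np.vstack([b,np.zeros((101,400,3),np.uint8)])
cv2.imwrite('pics/w2.png',np.hstack([a,b]))"
```

```text
(no output)
```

View pics/w2.png

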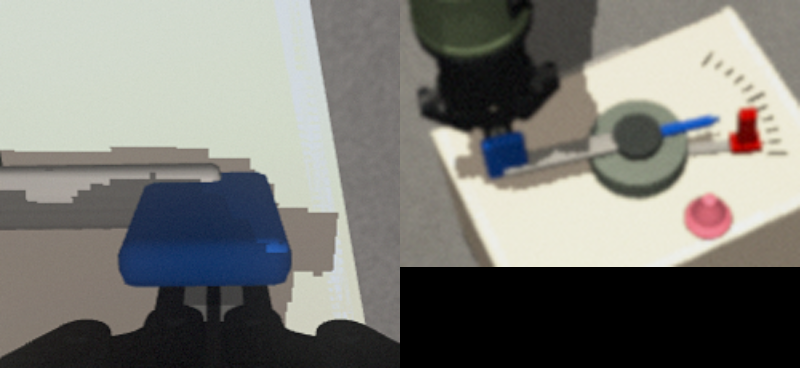

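The picture shows the paddle following the fingers and the pointer now ahead of the marker. The vertical force vanished after the lift, so I'll continue.

Emit:
drive_tool --series '[0.0063,0.0005,0,-0.038,1,0.0126,0.001,0,-0.076,1,0.0189,0.0015,0,-0.114,1,0.0252,0.002,0,-0.153,1,0.0314,0.0027,0,-0.191,1]'

```text
time: 4.95
position: [0.5381, -0.1474, 0.282]
tool_rot: [-0.0, 0.998, 0.062, -0.0]
ft_force: [-2.4, 0.5, 3.1]
opening: -0.0
gripper_force: 1.9
```

```bash
python3 -c "
from h import *
o=r.observe();print(o['position'],toolR().inv().apply(o['ft_force']),o['moment']);lp(.12,-.017,z=.282);lp(.147,-.017,z=.282)
"
```

```text
[ 0.5381205  -0.14740943  0.28201226] [-2.27499447 -0.81746459 -3.06749977] [0.20695705 0.74868197 0.02787386]
shift share [-0.0016  0.0016  0.    ] mm [-0.6  0.7  0. ] turn share 0.008 heading 0.124
shift share [0.0069 0.0027 0.    ] mm [2.8 1.1 0. ] turn share -0.043 heading 0.124
```

Emit:
drive_tool --series '[0.0025,0.0001,0,-0.015,1,0.005,0.0002,0,-0.03,1,0.0075,0.0004,0,-0.046,1,0.0075,0.0004,0,-0.046,1]'

```text
time: 5.28
position: [0.541, -0.1474, 0.282]
tool_rot: [0.0, 0.997, 0.073, -0.0]
ft_force: [-2.0, -1.6, 1.2]
opening: -0.0
gripper_force: 0.9
```

Emit:
drive_tool --series '[0.0025,0.0001,0,-0.015,1,0.005,0.0002,0,-0.03,1,0.0075,0.0004,0,-0.046,1]'

```text
time: 5.53
position: [0.5439, -0.1473, 0.2821]
tool_rot: [0.0, 0.996, 0.085, -0.0]
ft_force: [-2.8, -3.7, 0.7]
opening: 0.0001
gripper_force: 1.9
```

Emit:
drive_tool --series '[0.0025,0.0001,0,-0.015,1,0.005,0.0002,0,-0.03,1,0.0075,0.0004,0,-0.046,1]'

```text
time: 5.78
position: [0.5469, -0.1469, 0.282]
tool_rot: [0.0, 0.995, 0.097, -0.0]
ft_force: [-2.8, -3.1, 0.2]
opening: 0.0001
gripper_force: 1.9
```

Emit:
drive_tool --series '[0.0025,0.0001,0,-0.015,1,0.005,0.0002,0,-0.03,1,0.0075,0.0004,0,-0.046,1]'

```text
time: 6.03
position: [0.5499, -0.1465, 0.282]
tool_rot: [0.0, 0.994, 0.109, -0.0]
ft_force: [-3.1, -4.1, -0.3]
opening: 0.0
gripper_force: 1.9
```

Emit:
drive_tool --series '[0.0025,0.0001,0,-0.015,1,0.005,0.0002,0,-0.03,1,0.0075,0.0004,0,-0.046,1]'

```text
time: 6.28
position: [0.5528, -0.146, 0.282]
tool_rot: [0.0, 0.993, 0.121, -0.0]
ft_force: [-3.1, -4.2, 0.2]
opening: -0.0001
gripper_force: 1.9
```

Emit:
drive_tool --series '[0.0025,0.0001,0,-0.015,1,0.005,0.0002,0,-0.03,1,0.0075,0.0004,0,-0.046,1]'

```text
time: 6.53
position: [0.5558, -0.1453, 0.282]
tool_rot: [0.0, 0.991, 0.133, -0.0]
ft_force: [-3.3, -4.4, -0.9]
opening: 0.0001
gripper_force: 1.9
```

Emit:
drive_tool --series '[0.0025,0.0001,0,-0.015,1,0.005,0.0002,0,-0.03,1,0.0075,0.0004,0,-0.046,1]'

```text
time: 6.78
position: [0.5588, -0.1445, 0.282]
tool_rot: [-0.0, 0.989, 0.145, -0.0]
ft_force: [-3.2, -3.5, -0.5]
opening: -0.0004
gripper_force: 1.9
```

Emit:
drive_tool --series '[0.0025,0.0001,0,-0.015,1,0.005,0.0002,0,-0.03,1,0.0075,0.0004,0,-0.046,1]'

```text
time: 7.03
position: [0.5617, -0.1438, 0.2821]
tool_rot: [-0.0, 0.988, 0.157, 0.0]
ft_force: [-2.5, -3.8, -1.5]
opening: 0.0002
gripper_force: 1.9
```

Emit:
drive_tool --series '[0.0025,0.0001,0,-0.015,1,0.005,0.0002,0,-0.03,1,0.0075,0.0004,0,-0.046,1]'

```text
time: 7.28
position: [0.5647, -0.1431, 0.2821]
tool_rot: [0.0, 0.986, 0.169, 0.0]
ft_force: [-2.5, -4.0, -0.8]
opening: -0.0
gripper_force: 2.0
```

Emit:
drive_tool --series '[0.0025,0.0001,0,-0.015,1,0.005,0.0002,0,-0.03,1,0.0075,0.0004,0,-0.046,1]'

```text
time: 7.53
position: [0.5672, -0.1425, 0.2821]
tool_rot: [0.0, 0.984, 0.181, -0.0]
ft_force: [-7.4, -6.1, 0.8]
opening: 0.0001
gripper_force: 4.0
```

The tool-x force jumped from about 3.6 N to 9 N, so this is the firm point. I'll retreat straight back.

```bash
python3 -c "
from h import *
o=r.observe();p=o['position'];f=o['ft_force'];R=toolR();h=np.arctan2(*R.as_matrix()[1::-1,0]);print(h,R.inv().apply(f))
from scipy.optimize import brentq
d=p[:2]-piv
# lever angle such that TCP lies 17 mm before paddle centreline
rho=np.hypot(*d);a=np.arctan2(d[1],d[0]);print('lever heading est',a+np.pi/2+np.arcsin(.017/rho),rho)"
```

```text
0.3632991226039912 [-9.08227757  3.05151623 -0.74741852]
lever heading est 0.3637534422771544 0.1236329438093035
```

Emit:
drive_tool --series '[-0.005,0,0,0,1,-0.015,0,0,0,1,-0.04,0,0,0,1,-0.08,0,0,0,1,-0.1,0,-0.05,0,1]'

```text
time: 7.95
position: [0.5271, -0.1568, 0.2995]
tool_rot: [-0.001, 0.984, 0.18, -0.002]
ft_force: [-0.4, -0.7, 0.2]
opening: -0.0001
gripper_force: 0.0
```

Emit:
drive_tool --series '[0,0,-0.1,0,1,0,0,-0.2,0,1,0,0,-0.3,0,1,0,0,-0.4,0,1,0,0,-0.4,0,1]'

```text
time: 8.37
position: [0.5309, -0.1564, 0.4696]
tool_rot: [0.002, 0.984, 0.18, 0.005]
ft_force: [0.6, 0.0, 0.2]
opening: -0.0
gripper_force: 0.0
```

```bash
python3 -c "
from h import *
to((.535,-.03,.45),0.2);o=r.observe();print(o['position'],o['ft_force'])"
```

```text
shift share [ 0.1213 -0.292   0.0485] mm [  48.5 -116.8   19.4] turn share 0.311 heading 0.363
[ 0.53087728 -0.15637197  0.4696151 ] [0.56514923 0.04525764 0.20836339]
```

Emit:
drive_tool --series '[0.06,-0.1,0.048,0.16,1,0.12,-0.2,0.048,0.31,1,0.121,-0.292,0.048,0.311,1,0.121,-0.292,0.048,0.311,1,0.121,-0.292,0.048,0.311,1]'

```text
time: 8.78
position: [0.5329, -0.0267, 0.4432]
tool_rot: [-0.0, 0.995, 0.102, 0.0]
ft_force: [-0.2, -0.9, -0.6]
opening: 0.0001
gripper_force: 0.0
```

```bash
cat >> h.py <<'E'
def look(tag):
    c=r.capture('wrist'); hsv=cv2.cvtColor(c['frame'],cv2.COLOR_BGR2HSV); H,S,V=cv2.split(hsv)
    m,bl,lab=blobs(c,"blue",60)
    for s,cen,i in bl:
        ys,xs=np.where(lab==i); P=ray(c,np.c_[xs,ys],.257)[:,:2]; q=P.mean(0)-piv
        if np.hypot(*q)<.09 and q[1]>0:
            vx,vy,_,_=cv2.fitLine(P.astype(np.float32),cv2.DIST_L2,0,.01,.01).ravel(); sg=np.sign(vy)
            print("pointer: line",np.arctan2(-vx*sg,vy*sg).round(4),"from pivot",np.arctan2(-q[0],q[1]).round(4),s)
        else:
            P=ray(c,np.c_[xs,ys],.29)[:,:2]; q=P.mean(0)-piv
            if abs(np.hypot(*q)-.125)<.03: print("paddle from pivot ~",np.arctan2(q[0],-q[1]).round(4),s)
    red=((H<8)|(H>172))&(S>150)&(V>50); red=red.astype(np.uint8)
    n,l,s,cen=cv2.connectedComponentsWithStats(red)
    for i in range(1,n):
        if s[i][4]>60:
            cs,k=cv2.findContours((l==i).astype(np.uint8),0,2)[0],0
            print("red",s[i],cen[i].round(1), hsv[int(cen[i][1]),int(cen[i][0])])
    cv2.imwrite(f'pics/{tag}.png',c['frame']); return c
E
python3 -c "
from h import *
c=look('w3'); f=cv2.resize(c['frame'][40:290,90:450],None,fx=2.2,fy=2.2,interpolation=cv2.INTER_CUBIC); cv2.imwrite('pics/w3c.png',f)
print(r.observe()['q'])
print('grip top/bottom proj for heading -.126',[proj(c,[(*(piv+.105*np.array([-np.sin(a),np.cos(a)])),z)]) for a in(-.126,) for z in(.232,.282)])"
```

```text
paddle from pivot ~ 0.3381 [404, 155, 49, 21, 633]
pointer: line 0.359 from pivot 0.3513 [196, 177, 58, 17, 486]
red [165 127  31  27 276] [183.8 138.5] [  3 118  84]
red [152 137  21  18 282] [162.3 145.3] [  2 192 174]
[ 0.24868578  0.24113608 -0.38934029  1.51070418  0.09208617  1.40716493
 -1.51372551]
grip top/bottom proj for heading -.126 [array([[181.13501887, 139.63654717]]), array([[164.41619557, 144.9385492 ]])]
```

View pics/w3c.png

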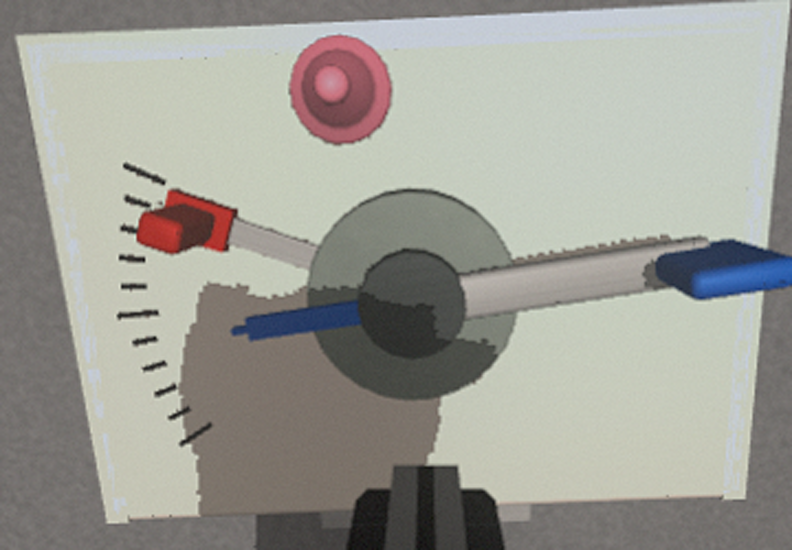

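The view shows the pointer clamped along (245,327)–(360,310) in the crop and the marker still at its start, grip top (160,232) in the crop. The lever heading is about 0.354. Next I'll push the marker from behind.

```bash
python3 -c "
from h import *
lp(-.126,.04,.105,.45);lp(-.126,.04,.105,.262)"
```

```text
shift share [ 0.1982 -0.2302 -0.0169] mm [ 79.3 -92.1  -6.8] turn share 0.627 heading 0.203
shift share [ 0.1978 -0.2303  0.4531] mm [ 79.1 -92.1 181.2] turn share 0.627 heading 0.203
```

Emit:
drive_tool --series '[0.09,-0.11,0,0.2,1,0.184,-0.22,0,0.4,1,0.184,-0.23,0,0.63,1,0.184,-0.23,0,0.63,1,0.184,-0.23,0,0.63,1]'

```text
time: 9.25
position: [0.588, 0.0754, 0.4421]
tool_rot: [-0.0, 0.998, -0.064, -0.0]
ft_force: [0.4, -1.0, 0.6]
opening: 0.0003
gripper_force: 0.0
```

```bash
python3 -c "
from h import *
lp(-.126,.034,.105,.262);print(r.observe()['q'][6])"
```

```text
shift share [-0.0043 -0.0056  0.4504] mm [ -1.7  -2.3 180.1] turn share -0.005 heading -0.129
-2.037472309880046
```

Emit:
drive_tool --series '[0,-0.005,0.1,0,1,0,-0.005,0.2,0,1,0,-0.005,0.3,0,1,0,-0.005,0.38,0,1,0,-0.005,0.41,0,1]'

```text
time: 9.67
position: [0.5862, 0.0737, 0.2746]
tool_rot: [0.001, 0.998, -0.065, -0.002]
ft_force: [-0.4, 0.0, 0.3]
opening: 0.0
gripper_force: 0.0
```

Emit:
drive_tool --series '[0,0,0.02,0,1,0,0,0.04,0,1,0,0,0.04,0,1]'

```text
time: 9.92
position: [0.5879, 0.0755, 0.2624]
tool_rot: [0.0, 0.998, -0.065, -0.0]
ft_force: [0.4, 0.0, 0.6]
opening: 0.0003
gripper_force: 0.0
```

```bash
python3 -c "
from h import *
print(r.observe()['position'],r.observe()['ft_force']);lp(-.126,.018,.105,.262);lp(-.06,.018,.105,.262);lp(.31,.018,.105,.262)"
```

```text
[0.5878645  0.07552621 0.26243779] [0.40495551 0.0155823  0.60121402]
shift share [-0.0443 -0.0052  0.0011] mm [-17.7  -2.1   0.4] turn share -0.009 heading -0.131
shift share [-0.0618 -0.0075  0.0011] mm [-24.7  -3.    0.4] turn share -0.135 heading -0.131
shift share [-0.1594  0.0009  0.0011] mm [-63.8   0.3   0.5] turn share -0.842 heading -0.131
```

Emit:
drive_tool --series '[-0.02,-0.002,0,0,1,-0.036,-0.004,0,0,1,-0.044,-0.005,0,0,1]'

```text
time: 10.17
position: [0.57, 0.0814, 0.2639]
tool_rot: [-0.0, 0.998, -0.065, 0.001]
ft_force: [-0.2, 0.4, 0.3]
opening: -0.0003
gripper_force: 0.0
```

Emit:
drive_tool --series '[-0.018,-0.0025,0,-0.126,1,-0.043,-0.004,0,-0.306,1,-0.067,-0.003,0,-0.478,1,-0.09,0,0,-0.65,1,-0.108,0.004,0,-0.78,1]'

```text
time: 10.58
position: [0.5271, 0.0855, 0.2638]
tool_rot: [0.0, 0.99, 0.142, 0.001]
ft_force: [2.1, 1.5, 0.0]
opening: 0.0003
gripper_force: 0.8
```

```bash
python3 -c "
from h import *
print(r.observe()['position'],r.observe()['ft_force']);lp(.354,.018,.105,.262);lp(.354,.04,.105,.40)
c=look('w4')"
```

```text
[0.52712892 0.08553805 0.26378625] [2.0781626  1.45133012 0.02030454]
shift share [-0.0191  0.0017  0.0044] mm [-7.6  0.7  1.8] turn share -0.133 heading 0.284
shift share [ 0.0363 -0.002  -0.3405] mm [  14.5   -0.8 -136.2] turn share -0.133 heading 0.284
pointer: line 0.1893 from pivot 0.3379 [375, 296, 81, 28, 1490]
red [255 256  13   8  74] [260.7 258.7] [  1 164  76]
red [278 344  11   7  70] [282.9 347.2] [  2 234  97]
```

Emit:
drive_tool --series '[-0.007,0.0006,0,-0.05,1,-0.014,0.0012,0,-0.1,1,-0.019,0.0017,0,-0.133,1,-0.019,0.0017,0,-0.133,1]'

```text
time: 10.97
position: [0.5205, 0.0822, 0.2634]
tool_rot: [0.0, 0.985, 0.173, 0.0]
ft_force: [-0.4, 0.0, 0.5]
opening: 0.0002
gripper_force: 0.0
```

```bash
python3 -c "
from h import *
print(r.observe()['ft_force']);lp(.354,.018,.105,.262);"
```

```text
[-0.36931148  0.00896723  0.4638231 ]
shift share [-0.0009 -0.0016  0.0035] mm [-0.3 -0.7  1.4] turn share -0.012 heading 0.348
```

Emit:
drive_tool --series '[0.01,0,0,0,1,0.04,0,0,0,1,0.06,0,-0.08,0,1,0.06,0,-0.16,0,1,0.06,0,-0.25,0,1]'

```text
time: 11.38
position: [0.5431, 0.0906, 0.3635]
tool_rot: [-0.0, 0.985, 0.173, -0.001]
ft_force: [0.5, -0.1, -0.3]
opening: -0.0001
gripper_force: 0.0
```

```bash
python3 -c "
from h import *
to((.535,-.03,.45),0.2);"
```

```text
shift share [-0.1222  0.2765 -0.2164] mm [-48.9 110.6 -86.5] turn share 0.281 heading 0.347
```

```bash
python3 -c "
from h import *
to((.465,.03,.45),0.25);"
```

```text
shift share [-0.2357  0.0759 -0.216 ] mm [-94.3  30.3 -86.4] turn share 0.186 heading 0.347
```

Emit:
drive_tool --series '[0,0,-0.1,0.1,1,-0.1,0.04,-0.2,0.18,1,-0.236,0.076,-0.216,0.18,1,-0.236,0.076,-0.216,0.18,1,-0.236,0.076,-0.216,0.18,1]'

```text
time: 11.8
position: [0.4625, 0.0269, 0.4518]
tool_rot: [0.001, 0.992, 0.124, 0.001]
ft_force: [0.4, -1.1, -0.0]
opening: -0.0004
gripper_force: 0.0
```

Emit:
drive_tool --series '[0,0,0,0,1,0,0,0,0,1]'

```text
time: 11.97
position: [0.4652, 0.0299, 0.4493]
tool_rot: [-0.0, 0.992, 0.126, 0.0]
ft_force: [0.4, 0.2, -0.2]
opening: -0.0002
gripper_force: 0.0
```

```bash
python3 -c "
from h import *
c=look('w5'); d=lambda a,rr,z:(*(piv+rr*np.array([-np.sin(a),np.cos(a)])),z)
print(proj(c,[d(.354,.105,.282),d(.354,.105,.232),d(.354,.08,.259),(*piv,.25)]))
x,y,w,h=180,60,230,200
f=cv2.resize(c['frame'][60:280,120:410],None,fx=2.7,fy=2.7,interpolation=cv2.INTER_CUBIC); cv2.imwrite('pics/w5c.png',f)"
```

```text
paddle from pivot ~ 0.3612 [489, 97, 64, 19, 838]
pointer: line 0.3568 from pivot 0.3501 [269, 120, 61, 16, 567]
red [231 121  31  23 491] [244.6 132.1] [  1 182 207]
[[241.86005022 136.31389471]
 [247.58584724 132.2238061 ]
 [270.89629234 131.5675848 ]
 [353.65756002 122.25152354]]
```

View pics/w5c.png

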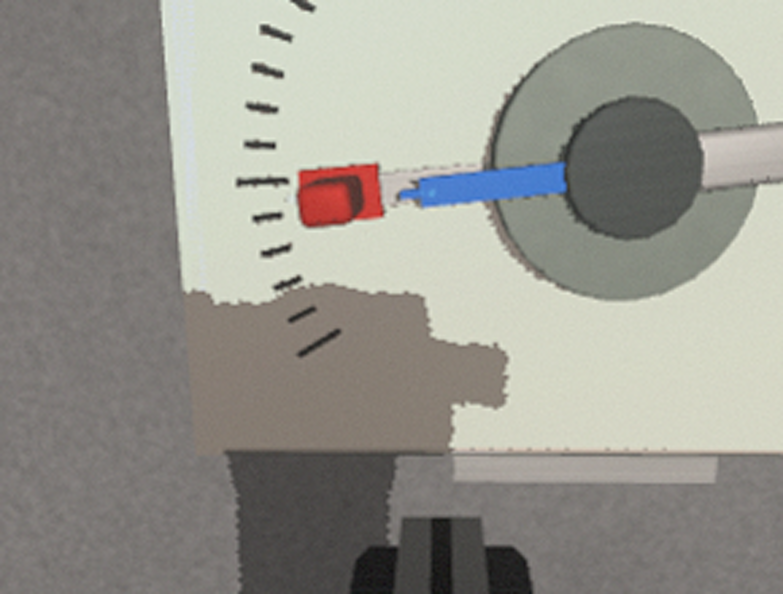

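The view shows the red foot and grip around (340,197) in the crop, in line with the pointer at (420–565,185). I'll check it numerically.

```bash
python3 -c "
from h import *
c=r.capture('wrist')
for n,(u,v),z in(('foot inner mid',(380,190.5),.232),('grip top',(327,202),.282),('ptr tip',(400,195),.256),('ptr mid wide',(492,185),.259),('cap',(634,168),.262)):
    P=ray(c,[(u/2.7+120,v/2.7+60)],z)[0][:2]-piv; print(n,np.hypot(*P).round(4),np.arctan2(-P[0],P[1]).round(4))
H,S,V=cv2.split(cv2.cvtColor(c['frame'],cv2.COLOR_BGR2HSV))
m=(((H<8)|(H>172))&(S>150)&(V>50)).astype(np.uint8)
k=cv2.minAreaRect(np.argwhere(m)[:,::-1].astype(np.float32)); print(k)
t=r.capture('top'); 
print(blobs(t,'pink')[1],r.observe()['time'])"
```

```text
foot inner mid 0.0917 0.3502
grip top 0.1058 0.3406
ptr tip 0.0831 0.3596
ptr mid wide 0.0506 0.356
cap 0.0019 -0.0887
((245.59405517578125, 131.9405975341797), (20.298757553100586, 29.851116180419922), 84.2894058227539)
[([277, 160, 6, 2, 7], [279.4, 160.4], 1)] 12.1167
```

The pointer is at about 0.355 and the marker at about 0.346, roughly 1 mm short at the grip. I'll add a small correcting push.

```bash
python3 -c "
from h import *
lp(.35,.04,.105,.40);lp(.35,.04,.105,.263)"
```

```text
shift share [ 0.2213 -0.0975  0.1216] mm [ 88.5 -39.   48.7] turn share -0.182 heading 0.255
shift share [ 0.2217 -0.0972  0.4641] mm [ 88.7 -38.9 185.7] turn share -0.182 heading 0.255
```

Emit:
drive_tool --series '[0.1,-0.05,0,-0.1,1,0.2,-0.098,0,-0.18,1,0.222,-0.098,0,-0.18,1,0.222,-0.098,0,-0.18,1,0.222,-0.098,0.08,-0.18,1]'

```text
time: 12.53
position: [0.5429, 0.0917, 0.4199]
tool_rot: [-0.001, 0.985, 0.174, 0.002]
ft_force: [1.5, -0.1, -0.6]
opening: -0.0
gripper_force: 0.0
```

Emit:
drive_tool --series '[0,0,0.1,0,1,0,0,0.2,0,1,0,0,0.3,0,1,0,0,0.37,0,1,0,0,0.384,0,1]'

```text
time: 12.95
position: [0.5387, 0.0893, 0.2591]
tool_rot: [-0.0, 0.985, 0.173, -0.003]
ft_force: [-0.0, -0.5, -0.8]
opening: 0.0001
gripper_force: 0.0
```

Emit:
drive_tool --series '[0,0,0,0,1,0,0,0,0,1]'

```text
time: 13.12
position: [0.5415, 0.0902, 0.265]
tool_rot: [-0.0, 0.985, 0.173, 0.001]
ft_force: [0.0, -0.2, 0.9]
opening: -0.0006
gripper_force: 0.0
```

```bash
python3 -c "
from h import *
o=r.observe();print(o['position'],o['ft_force']); to((.5205,.0822,.263),.348)"
```

```text
[0.54145675 0.09024575 0.26502702] [ 0.02784588 -0.18073003  0.93413023]
shift share [-0.0561  0.001   0.005 ] mm [-22.4   0.4   2. ] turn share 0.0 heading 0.348
```

Emit:
drive_tool --series '[-0.03,0,0,0,1,-0.05,0.001,0,0,1,-0.055,0.001,0,0,1,-0.0583,0.001,0,0,1,-0.0583,0.001,0,0,1]'

```text
time: 13.53
position: [0.5195, 0.0816, 0.2646]
tool_rot: [0.0, 0.985, 0.173, 0.001]
ft_force: [0.8, -0.6, 0.4]
opening: 0.0002
gripper_force: 0.0
```

Emit:
drive_tool --series '[0.01,0,0,0,1,0.04,0,0,0,1,0.06,0,-0.08,0,1,0.06,0,-0.17,0,1,0.06,0,-0.27,0,1]'

```text
time: 13.95
position: [0.5417, 0.0901, 0.3722]
tool_rot: [-0.0, 0.985, 0.174, -0.001]
ft_force: [0.4, -1.8, 0.2]
opening: 0.0001
gripper_force: 0.0
```

Emit:
drive_tool --series '[0,0,-0.1,0.1,1,-0.1,0.04,-0.2,0.18,1,-0.236,0.076,-0.2,0.18,1,-0.236,0.076,-0.2,0.18,1,-0.236,0.076,-0.2,0.18,1]'

```text
time: 14.37
position: [0.4611, 0.0263, 0.4538]
tool_rot: [0.001, 0.992, 0.125, 0.001]
ft_force: [-0.6, -0.1, -0.2]
opening: 0.0001
gripper_force: 0.0
```

Emit:
drive_tool --series '[0,0,0,0,1,0,0,0,0,1,0,0,0,0,1]'

```text
time: 14.62
position: [0.4639, 0.0296, 0.4513]
tool_rot: [-0.0, 0.992, 0.127, -0.0]
ft_force: [-0.3, 0.4, -1.0]
opening: 0.0
gripper_force: 0.0
```

```bash
python3 -c "
from h import *
print(r.observe()['position']);c=look('w6')
H,S,V=cv2.split(cv2.cvtColor(c['frame'],cv2.COLOR_BGR2HSV))
m=(((H<8)|(H>172))&(S>150)&(V>50)).astype(np.uint8)
k=cv2.minAreaRect(np.argwhere(m)[:,::-1].astype(np.float32)); print(k)
d=lambda a,rr,z:(*(piv+rr*np.array([-np.sin(a),np.cos(a)])),z)
print(proj(c,[d(.354,.105,.282),d(.354,.105,.232)]))
f=np.hstack([cv2.resize(c['frame'][90:170,200:380],None,fx=4,fy=4,interpolation=cv2.INTER_CUBIC)]); cv2.imwrite('pics/w6c.png',f)"
```

```text
[0.46389268 0.0295978  0.4512981 ]
paddle from pivot ~ 0.3608 [486, 96, 66, 19, 821]
pointer: line 0.3526 from pivot 0.3499 [269, 118, 61, 17, 559]
red [231 120  31  23 480] [245.2 131.5] [  1 176 211]
((245.57998657226562, 131.05999755859375), (20.081832885742188, 29.698486328125), 81.8698959350586)
[[242.2753118  134.3507564 ]
 [247.95097678 130.5019895 ]]
```

View pics/w6c.png

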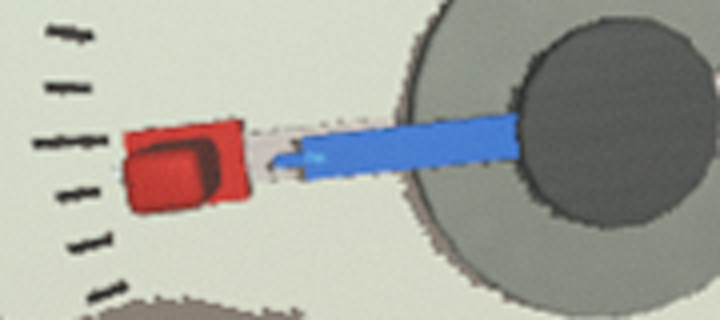

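The marker grip's top, at (165,178) in the crop, lies where the pointer's line predicts it. The arm is clear, so I'm handing in.

```bash
python3 -c "
from rig import r
print(r.close_job())"
```

```text
the job is handed in; nothing more can be done
None
```

The lever is clamped at its firm point, about 0.56 rad, pressed with at most about 9 N, and the red marker is in line with its pointer to within about 0.01 rad by the camera; the job was handed in at about 15 s with the arm clear and no sign of anything else disturbed, though I did not re-measure the bystanders.

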